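Assemble the self-watering planter on its round saucer

TASK

Put the self-watering planter together in the round saucer (not the square one), working from the bottom up: stand the grey reservoir cup flat in the saucer, set the empty terracotta liner pot into the reservoir, then the ring collar on the liner pot, then the domed cover on top. Set each part down so that it is fully seated and level, let go of it before you fetch the next, and leave the soil-filled pot and the seed jar where they stand.

Things in the scene. Friction and masses are not known exactly. Their poses are not given: they have to be found in the camera images.
- reservoir: Loose grey plastic cup, straight-sided, open on top: outside diameter 64 mm (60 at the very foot), height 38 mm, wall 3.5 mm (mouth 57 mm), floor 4 mm thick. Grasp across its outside. Upright; origin at the centre of its underside, z up. 0.08 to 0.17 kg.
- liner_pot: Loose empty terracotta pot, 48 mm high. Rim band 66 mm in diameter from height 30 to 48 mm (grasp here); body below it tapers from 51 to 43 mm at the foot. Mouth 55 mm wide, 14 mm deep, then a 45 mm bore, closed below. Its band rests on the reservoir's rim (3 mm play): origin then 8 mm above the reservoir's. Upright; origin at centre of underside, z up. 0.08 to 0.15 kg.
- ring_collar: Loose thick grey ring, 40 mm hole right through, 26 mm high: upper 18 mm is 66 mm in diameter (grasp here); under it an 8 mm deep spigot, 48 mm in diameter, on which it stands. The spigot drops into the liner pot's mouth (3.5 mm play), the ring rests on the pot's rim: origin then 40 mm above the pot's. Upright; origin at centre of underside (spigot bottom), z up. 0.08 kg.
- cover: Loose white dome, 62 mm high. From below: spigot 33 mm wide, 6 mm deep, on which it stands; flange 66 mm wide from 6 to 12 mm; dome to 44 mm; knob 18 mm wide from 44 to 62 mm (grasp here from above). The spigot drops into the ring collar's hole (3.5 mm play), the flange rests on it: origin then 20 mm above the ring's. Upright; origin at centre of underside, z up. 0.08 kg.
- round_saucer: The target: fixed round terracotta saucer, outside diameter 92 mm, lip 10 mm high, inner floor 4 mm above the table and about 78 mm across. Origin at the centre of its underside, on the table.
- square_saucer: Not used: fixed square terracotta saucer, 92 x 92 mm, lip 10 mm high, floor 4 mm above the table. Origin at the centre of its underside.
- filled_pot: Bystander, loose: small black nursery pot full of soil, 68 mm in diameter at the rim, 58 mm high. Leave it alone. Origin at the centre of its underside.
- jar: Bystander, loose: glass seed jar with a pale grey lid, 52 mm in diameter, 69 mm high. Leave it alone. Origin at the centre of its underside.
There are look-alikes about, which are no part of the job. What is shaped like the round_saucer but green or purple is not meant.

How it is judged:
By the outcome, as a careful person would: the job done as asked, in the order asked, and still so for the second after the job is handed in, with the robot touching nothing.
It also fails if it takes over 125 s, if anything falls off the work surface, if the arm or the gripper's body presses on something with over 40 N, if the wrist force passes 120 N, or if a joint passes its speed limit or range.

ROBOT

A 6-joint arm with a two-finger parallel gripper is mounted at the origin on the work surface; the furniture and walls round the work are solid. World frame = base frame: x ahead of the robot, y to its left, z up, the work surface at z = 0. Lengths are in m, angles in rad, forces in N, time in s.
With the tool pointing down it reaches from about 0.275 to 0.75 m from the base axis. Payload 10.2 kg.
Tool frame: the origin (TCP) lies on the mounting face of the last link; the fingertips stand 173 mm ahead of it and the grasp point (between the pads) lies 155 mm ahead of it (r.hold_point_z is the distance from the TCP to the grasp point, in m); z points along the fingers, y is the direction in which the jaws open and shut (so a half turn about z gives the same grasp; the last joint's range is limited). The gripper opens to 85 mm and grips with 20 to 120 N. Pads are 22 mm wide; open, the fingers measure 114 mm over their backs; the gripper's body (76 mm by 85 mm) begins 54 mm behind the grasp point. The pads swing forward as they close: fully open they stand 13 mm farther back than shut.
Start: joints at [0.953, 0.313, 1.498, -0, 1.331, -0.223], TCP at [0.202, 0.485, 0.405] pointing down, gripper open.
Joint ranges: [-2.94, 2.94], [-0.97, 2.17], [0.19, 2.56], [-1.23, 4.37], [0.02, 3.11], [-2.88, 2.88]. Speed limits (rad/s): [2.39, 2.39, 3.01, 3.14, 3.14, 3.14].

INTERFACE

Orientations are given as [roll, pitch, yaw] about the fixed x, y, z axes, in that order (R = Rz(yaw) Ry(pitch) Rx(roll)).
In Python, from plant import r gives the robot as it stands.
- The arm moves only by the shell command python3 -m inch 'ROWS'. ROWS is JSON, a list that holds one entry, the list of rows, each a list of 5 numbers: the gripper's target within -1 to 1 (fully open at 1, half-way at 0, shut at -1), then the shift along the tool's x, y, z in mm, then the turn about the tool's z in rad. In form: [[[hand, tx, ty, tz, yaw], ...]]. A call has 1 to 5 rows; each row shifts and turns the commanded pose from where the row before left it, along the tool's axes as they then stand; what a row does not reach is not made up. A row lasts 1/10 s, in which the tool goes at most 50 mm and 8.59 degrees, less where a joint would pass 70% of its speed; a pose out of reach is approached as far as the arm can. A call with a gripper value outside its range is refused whole. The fingers move at their own pace and stop on an object; the grip force is fixed at half the most. Time passes only in rows, so rows that do not move let the fingers close. It gives the time, the measured TCP pose, the force and the opening at its end, in the units of the state.
- r.get_obs(): the state, without advancing time (a new reading comes with each control period).
- r.capture(name): name is "scene" or "top" or "wrist"; returns a dict with "color" (480x640x3 uint8, red, green, blue), "mtx" (3x3 intrinsics, pixels), "k1" (the pictures are not rectified: a ray, as slopes to the right and down, at radius r is drawn at 1 + k1 r^2 times it, then the intrinsics apply), "cam_to_world" (4x4, takes a point from camera to world coordinates). Camera axes: x right, y down, z forward; pixel columns grow to the right and rows downward; lengths in m; the calibration is good to about 2 mm. A picture is of the moment at which its call begins. There is no depth.
- r.finish_job(): hands the job in, once; it reports no verdict.
Trained networks look in a picture, given as the dict that the camera call returned (one of the last four; its "shot" number tells which), for a name from the list of things; names that differ only in an ending like _2 or _b are one class to them, and where a whole thing is asked for, a point or a joint stands for the part that bears it (a point fixed in the world has none). Each returns a list of dicts, best first, with "p" (0 to 1); they miss things now and then, are a little off and sometimes report something else, mostly with a low value. They report only what shows in the picture. A call takes as long as a camera call. They do not tell look-alikes from the thing itself.
- r.boxes_of(label, picture): "at" ([x, y, z] in m, in world coordinates, good to about 4 mm: the middle of the surface that is visible of it).
- r.silhouettes(label, picture): "region" (480x640 bool, what is visible of it).
- r.pinpoint(label, picture): "at" ([x, y, z] in m, in world coordinates, good to about 4 mm: a listed point, or the origin of a listed thing).
The state is a dict: "clock": time; "qpos": joint angles; "joint_velocities": joint speeds; "joint_efforts": joint torques, N m; "eef_pos": TCP position; "eef_rot": TCP orientation; "wrist_force": force on the tool from outside, world axes, zero at the start; "moment": the same for the moment, N m; "gripper_width": finger opening in m.
Only numpy, scipy, OpenCV 4.12 (cv2) and the standard library are available. Lean on these libraries where they do the work, as an engineer would, in place of code of your own. Each camera call takes 0.05 s, during which the arm holds its last target. There are 200 camera calls.

## Working session

There is one attempt and no reset: what is moved stays moved. The work goes in short steps, Python scripts to look and compute and a shell command to move; the robot and the scene stay as the last step left them, time stands still between calls to the robot, and variables do not carry over. Pictures are saved under pics/ and viewed, about 12 in all and at most 16, crops included, and the job is handed in when it is done.

```bash
mkdir -p pics; ls
cat > h.py <<'E'
import numpy as np, cv2
from plant import r
def save(c,name,crop=None,s=1):
    im=c["color"][:,:,::-1]
    if crop: x0,y0,x1,y1=crop; im=im[y0:y1,x0:x1]
    im=cv2.resize(im,None,fx=s,fy=s,interpolation=cv2.INTER_CUBIC); cv2.imwrite("pics/"+name+".png",im)
def proj(c,p):
    T=np.linalg.inv(c["cam_to_world"]); q=T[:3,:3]@np.array(p)+T[:3,3]; u=q[:2]/q[2]; u=u*(1+c["k1"]*(u@u)); K=c["mtx"]
    return np.round(K[:2,:2]@u+K[:2,2],0)
def ray(c,uv,z):
    K=c["mtx"]; d=cv2.undistortPoints(np.array([[uv]],float),K,np.array([c["k1"],0,0,0,0.]))[0,0]
    T=c["cam_to_world"]; v=T[:3,:3]@np.array([d[0],d[1],1]); o=T[:3,3]; return o+v*(z-o[2])/v[2]
E
python3 - <<'E'
from h import *
o=r.get_obs(); print(o)
t=r.capture("top"); s=r.capture("scene"); save(t,"top0"); save(s,"scene0")
for n in "reservoir liner_pot ring_collar cover round_saucer square_saucer filled_pot jar".split():
    for nm,c in(("top",t),("scene",s)):
        for d in r.pinpoint(n,c)[:4]:
            print(n,nm,round(d["p"],2),np.round(d["at"],3),proj(c,d["at"]))
E
```

```text
pics
{'clock': 0.0, 'qpos': array([ 9.52605416e-01,  3.13473663e-01,  1.49846054e+00, -4.67730587e-05,
        1.33100703e+00, -2.23430561e-01]), 'joint_velocities': array([ 7.06602011e-04, -7.69457634e-04,  1.00940628e-03, -8.13980480e-04,
        2.18953854e-04, -6.42271637e-05]), 'joint_efforts': array([ 3.33399857e-04, -4.12242472e+01, -2.59751701e+01, -7.44745262e-05,
        4.06633975e-03, -2.78729300e-05]), 'eef_pos': array([0.20191412, 0.48457609, 0.40411398]), 'eef_rot': array([-3.14026752e+00, -2.54523808e-04,  2.74684327e+00]), 'wrist_force': array([ 0.1099552 , -0.71146647, -0.5134674 ]), 'moment': array([ 0.01419389, -0.02989879,  0.04066752]), 'gripper_width': 0.08561517043266936}
reservoir top 0.8 [ 0.605 -0.286 -0.002] [452. 148.]
reservoir scene 0.87 [ 0.605 -0.288  0.001] [468. 269.]
liner_pot top 0.74 [0.601 0.078 0.002] [300. 151.]
liner_pot scene 0.72 [ 0.602  0.078 -0.002] [369. 211.]
ring_collar top 0.66 [ 0.452  0.265 -0.004] [221. 216.]
ring_collar scene 0.84 [0.445 0.266 0.001] [292. 205.]
cover top 0.7 [ 0.603 -0.077  0.   ] [365. 149.]
cover top 0.26 [ 0.448 -0.076 -0.003] [368. 214.]
cover scene 0.68 [ 0.597 -0.076  0.   ] [405. 234.]
round_saucer top 0.79 [0.173 0.31  0.002] [200. 338.]
round_saucer top 0.59 [0.582 0.405 0.   ] [162. 162.]
round_saucer scene 0.74 [0.59  0.267 0.004] [325. 186.]
round_saucer scene 0.64 [0.584 0.405 0.005] [297. 171.]
round_saucer scene 0.35 [0.446 0.267 0.001] [292. 205.]
square_saucer top 0.93 [ 0.436  0.077 -0.   ] [302. 220.]
square_saucer scene 0.79 [0.436 0.076 0.003] [331. 234.]
filled_pot top 0.98 [ 0.449 -0.076 -0.002] [367. 213.]
filled_pot top 0.33 [ 0.445 -0.28  -0.   ] [455. 213.]
filled_pot scene 0.83 [ 0.448 -0.075  0.002] [371. 258.]
jar top 0.63 [ 0.445 -0.281  0.003] [456. 213.]
jar scene 0.64 [ 0.442 -0.278  0.001] [427. 298.]
```

```bash
python3 -m inch --help 2>&1 | head -5
```

```text
invalid input: not JSON, or not a number
```

View pics/top0.png

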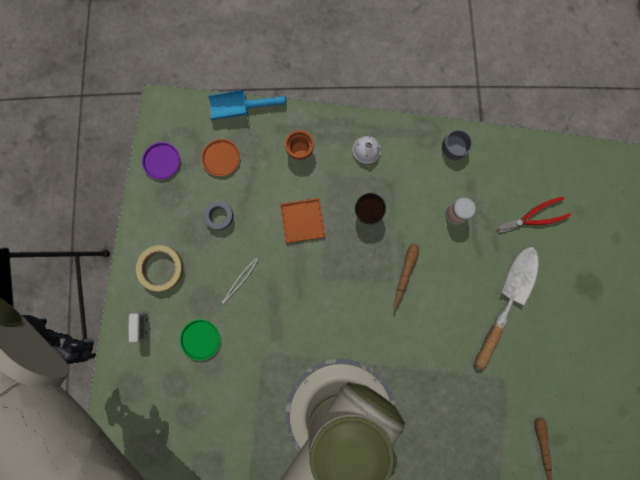

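View pics/scene0.png

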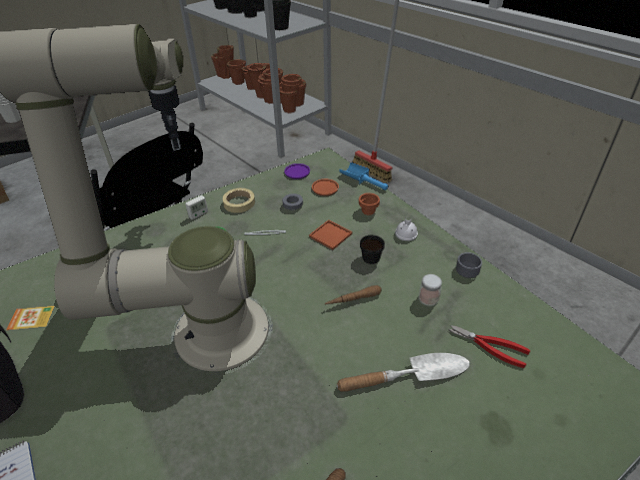

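Round-saucer candidates in the top view are purple (162,161), terracotta (221,158) and green (200,340). The terracotta one fits, since green and purple are ruled out. The tape roll at (160,269) isn't a saucer. I'll confirm in a crop and measure.

```bash
cat >> h.py <<'E'
def circ(c,label,near,ztop):
    """centre of silhouette bounding circle nearest pixel"""
    for d in r.silhouettes(label,c):
        m=d["region"].astype(np.uint8); ys,xs=np.nonzero(m)
        if len(xs) and np.hypot(xs.mean()-near[0],ys.mean()-near[1])<40:
            pts=np.argwhere(m)[:,::-1].astype(np.float32)
            e=cv2.fitEllipse(cv2.convexHull(pts.astype(np.int32)))
            print(label,round(d["p"],2),"ell",np.round(e[0],1),np.round(e[1],1),"world",np.round(ray(c,e[0],ztop),4)); return e
E
python3 - <<'E'
from h import *
t=r.capture("top"); save(t,"saucer",(120,110,340,260),3.5)
circ(t,"round_saucer",(221,158),.008)
circ(t,"liner_pot",(300,146),.04)
circ(t,"ring_collar",(218,215),.02)
circ(t,"reservoir",(456,145),.03)
print(np.round(t["cam_to_world"],3))
w=r.capture("wrist");print(np.round(w["cam_to_world"],3),w["mtx"],w["k1"])
E
python3 -m inch '[[[1,0,0,0,-0.14],[1,0,0,0,-0.14],[1,0,0,0,-0.115],[1,-40,-30,20,0],[1,-20,-45,20,0]]]'
```

```text
round_saucer 0.96 ell [220.2 156.8] [37.4 38.6] world [0.589  0.2648 0.008 ]
liner_pot 0.62 ell [298.9 144.1] [28.6 28.9] world [0.6042 0.0794 0.04  ]
ring_collar 0.76 ell [217.9 215.6] [28.4 29.4] world [0.4469 0.2663 0.02  ]
reservoir 0.61 ell [456.9 144.5] [28.4 32.3] world [ 0.6014 -0.2859  0.03  ]
[[-0.022 -0.991  0.133  0.257]
 [-1.     0.021 -0.007  0.058]
 [ 0.004 -0.134 -0.991  1.016]
 [ 0.     0.     0.     1.   ]]
[[ 0.386  0.874  0.295  0.126]
 [ 0.923 -0.365 -0.123  0.516]
 [ 0.     0.32  -0.948  0.374]
 [ 0.     0.     0.     1.   ]] [[372.62867395   0.         312.24254402]
 [  0.         372.62867395 240.09607972]
 [  0.           0.           1.        ]] 0.0010365667799594055
clock: 1.7
eef_pos: [0.2591, 0.4143, 0.3668]
eef_rot: [3.14, 0.002, -3.139]
wrist_force: [1.1, -0.2, 1.5]
gripper_width: 0.0854
```

View pics/saucer.png

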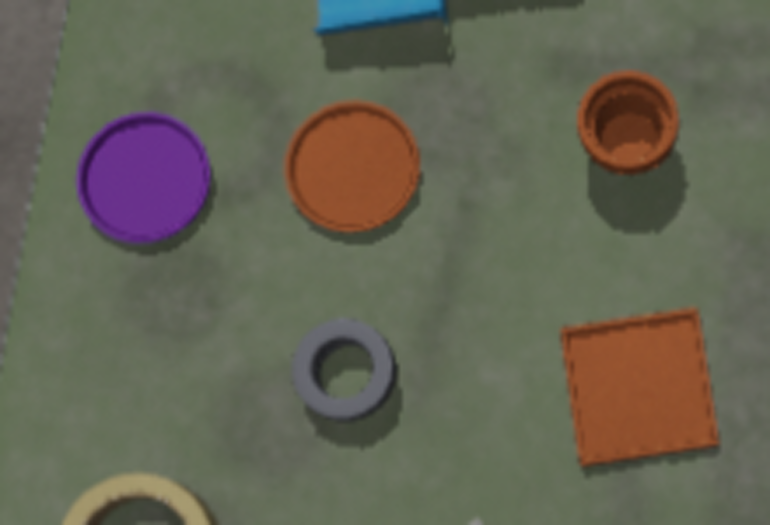

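The crop shows the terracotta round saucer at (353,166), full-sized and with a lip. That's the target. I'll pass over it on the way to get a wrist view.

```bash
python3 -m inch '[[[1,-44,-23,0,0],[1,-44,-23,0,0],[1,-44,-23,0,0],[1,-44,-23,0,0],[1,-44,-23,0,0]]]'; python3 -m inch '[[[1,-30,-30,0,0],[1,0,0,0,0],[1,0,0,0,0]]]'
cat >> h.py <<'E'
def look(labels,name=None):
    c=r.capture("wrist")
    if name: save(c,name)
    o=r.get_obs(); print("eef",np.round(o["eef_pos"],4),np.round(o["eef_rot"],3),"w",round(o["gripper_width"],4),"t",o["clock"],"F",np.round(o["wrist_force"],1))
    for l,z in labels:
        for d in r.pinpoint(l,c)[:2]: print(l,round(d["p"],2),np.round(d["at"],4),proj(c,d["at"]))
        for d in r.silhouettes(l,c)[:2]:
            m=d["region"].astype(np.uint8); cs,_=cv2.findContours(m,0,1)
            h=max(cs,key=cv2.contourArea)
            P=np.array([ray(c,p,z) for p in cv2.convexHull(h)[:,0].astype(float)])[:,:2].astype(np.float32)
            e=cv2.minEnclosingCircle(P); f=cv2.fitEllipse(P*1000) if len(P)>5 else None
            print("  sil",round(d["p"],2),"encl",np.round(e[0],4),"R",round(e[1],4),"ell",f and np.round(f[0]+f[1],1))
    return c
E
python3 - <<'E'
from h import *
look([("round_saucer",.009),("ring_collar",.022)],"w1")
E
```

```text
clock: 2.2
eef_pos: [0.4796, 0.2981, 0.3674]
eef_rot: [3.141, 0.0, 3.142]
wrist_force: [-0.3, 1.7, 0.5]
gripper_width: 0.0855
clock: 2.5
eef_pos: [0.5083, 0.269, 0.367]
eef_rot: [3.142, -0.001, 3.14]
wrist_force: [-0.1, 0.5, -0.5]
gripper_width: 0.0852
eef [0.5076 0.2697 0.3672] [ 3.141e+00 -1.000e-03 -3.141e+00] w 0.0855 t 2.55 F [ 0.5 -0.   0.3]
round_saucer 0.95 [ 0.5845  0.4054 -0.0032] [449. 282.]
round_saucer 0.84 [ 0.5876  0.2676 -0.0034] [311. 285.]
  sil 0.94 encl [0.5843 0.4065] R 0.0471 ell [584.5 406.2  91.3  93.2]
  sil 0.93 encl [0.5884 0.2648] R 0.046 ell [588.6 265.   90.8  91.4]
  sil 0.66 encl [0.4483 0.2671] R 0.0332 ell [448.3 267.1  65.2  65.5]
```

View pics/w1.png

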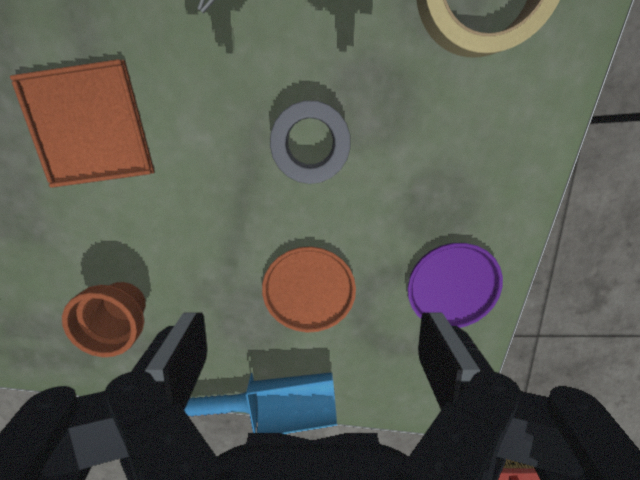

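The wrist view shows the terracotta saucer at (309,288), 91 mm across and centred at (0.5885, 0.265), matching the top view. The ring is at (310,141). Next, the reservoir.

```bash
for i in 1 2; do python3 -m inch '[[[1,-1,-49,0,0],[1,-1,-49,0,0],[1,-1,-49,0,0],[1,-1,-49,0,0],[1,-1,-49,0,0]]]' | tail -4|head -1; done;  python3 -m inch '[[[1,0,-40,20,0],[1,0,-25,20,0],[1,0,0,0,0],[1,0,0,0,0]]]'
python3 - <<'E'
from h import *
look([("reservoir",.036)],"w2")
E
```

```text
eef_pos: [0.5124, 0.0234, 0.3677]
eef_pos: [0.5178, -0.2217, 0.3677]
clock: 4.15
eef_pos: [0.5182, -0.2849, 0.3274]
eef_rot: [3.141, -0.0, -3.141]
wrist_force: [0.4, 0.6, 0.8]
gripper_width: 0.0851
eef [ 0.5184 -0.2844  0.3281] [-3.141e+00  1.000e-03 -3.140e+00] w 0.0854 t 4.2 F [0.  0.1 0.2]
reservoir 0.93 [ 0.6034 -0.2878 -0.0018] [309. 310.]
  sil 0.77 encl [ 0.5979 -0.2879] R 0.0397 ell [ 598.4 -287.6   64.4   80.2]
```

View pics/w2.png

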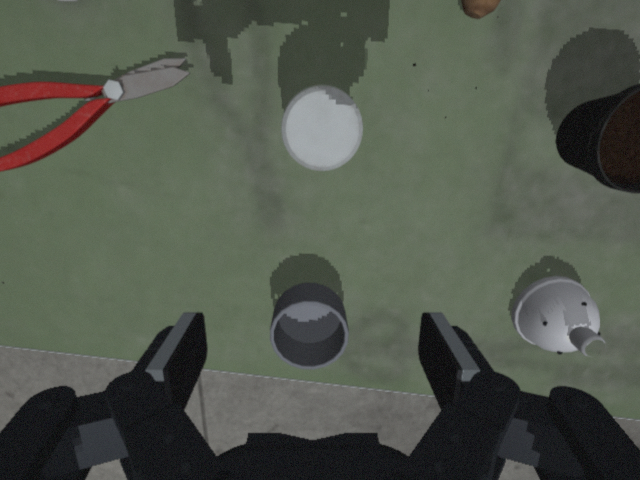

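The view shows the reservoir rim ellipse at about (309,332), spanning 270–348 with its far edge at 366. The jar is at (322,128), well away.

Run:
```python
from h import *
c=r.capture("wrist")
g=cv2.cvtColor(c["color"],cv2.COLOR_RGB2GRAY)
d=[d for d in r.silhouettes("reservoir",c)][0]["region"]
ys,xs=np.nonzero(d); b=ys.max(); cx=xs[ys>=b-1].mean(); print(b,cx,xs.min(),xs.max())
print("far edge",ray(c,(cx,b+.5),.038),"-> cx",ray(c,(cx,b+.5),.038)[0]-.032)
for y in (xs.min()-.5,xs.max()+.5): print(ray(c,(y,332),.038))
print(ray(c,(309,332),.038))
s=r.capture("scene"); [print(x["p"],x["at"]) for x in r.pinpoint("reservoir",s)[:1]]
```

```text
367 306.0 270 347
far edge [ 0.6360422  -0.28984098  0.038     ] -> cx 0.6040421993792562
[ 0.60206009 -0.31899356  0.038     ]
[ 0.60196464 -0.25637791  0.038     ]
[ 0.60201271 -0.28728076  0.038     ]
0.67 [0.6033, -0.2865, 0.0027]
```

```bash
python3 -m inch '[[[1,-45,-3,0,0],[1,-40,0,20,0],[1,0,0,46,0],[1,0,0,40,0],[1,0,0,40,0]]]' | head -2;python3 -m inch '[[[1,0,0,0,0],[-1,0,0,0,0],[-1,0,0,0,0],[-1,0,0,0,0],[-1,0,0,0,0]]]';python3 -m inch '[[[-1,0,0,0,0],[-1,0,0,0,0],[-1,0,0,0,0]]]'
```

```text
clock: 5.0
eef_pos: [0.6032, -0.2879, 0.1798]
clock: 5.5
eef_pos: [0.6037, -0.2889, 0.1848]
eef_rot: [-3.138, 0.005, -3.141]
wrist_force: [-0.2, -0.2, 8.1]
gripper_width: 0.0618
clock: 5.8
eef_pos: [0.6037, -0.2889, 0.1848]
eef_rot: [-3.138, 0.005, -3.142]
wrist_force: [-0.0, 0.2, 6.7]
gripper_width: 0.0618
```

```bash
python3 -m inch '[[[-1,0,0,-20,0],[-1,0,0,-30,0],[-1,0,0,-40,0],[-1,0,0,0,0],[-1,0,0,0,0]]]'
python3 - <<'E'
from h import *
look([("reservoir",.12)],"w3"); s=r.capture("scene"); save(s,"s3",(400,150,560,310),4)
[print(x["p"],x["at"]) for x in r.pinpoint("reservoir",s)[:1]]
w=cv2.imread("pics/w3.png"); b=cv2.imread("pics/s3.png"); cv2.imwrite("pics/c3.png",np.hstack([cv2.resize(w,(480,360)),cv2.resize(b,(320,360))]))
E
```

```text
clock: 6.3
eef_pos: [0.6031, -0.2885, 0.2734]
eef_rot: [-3.14, 0.003, -3.141]
wrist_force: [0.3, 0.6, -1.3]
gripper_width: 0.0619
eef [ 0.6029 -0.2884  0.2717] [-3.141  0.    -3.141] w 0.0619 t 6.35 F [ 0.  -1.  -1.5]
reservoir 0.91 [ 0.6022 -0.2899  0.0885] [311. 300.]
  sil 0.9 encl [ 0.6019 -0.2879] R 0.0392 ell [ 602.8 -288.9   65.9   78.7]
0.85 [0.6051, -0.2905, 0.0853]
```

View pics/c3.png

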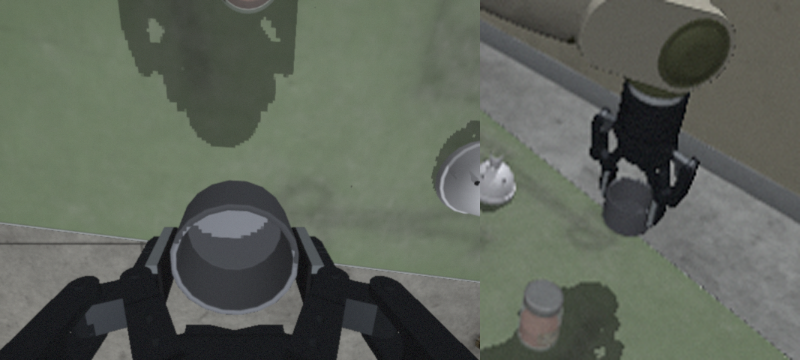

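The cup is held level between the jaws, with its underside 185 mm below the TCP. I'll raise it and carry it to the saucer.

```bash
python3 -m inch '[[[-1,0,10,-40,0],[-1,0,40,-20,0],[-1,2,45,0,0],[-1,2,45,0,0],[-1,2,45,0,0]]]' | head -2;python3 -m inch '[[[-1,2,45,0,0],[-1,2,45,0,0],[-1,2,45,0,0],[-1,2,45,0,0],[-1,2,45,0,0]]]' | head -2;python3 -m inch '[[[-1,0,45,0,0],[-1,0,45,0,0],[-1,0,30,0,0],[-1,0,20,0,0],[-1,0,0,0,0]]]'
python3 - <<'E'
from h import *
look([("reservoir",.185)])
E
```

```text
clock: 7.05
eef_pos: [0.5966, -0.1018, 0.3309]
clock: 7.55
eef_pos: [0.5866, 0.1233, 0.3309]
clock: 8.05
eef_pos: [0.5864, 0.2639, 0.3304]
eef_rot: [3.141, -0.001, -3.138]
wrist_force: [0.2, -0.8, -0.8]
gripper_width: 0.0619
eef [0.5867 0.2623 0.3305] [-3.141e+00 -1.000e-03 -3.140e+00] w 0.0616 t 8.1 F [-0.3 -0.5 -0.8]
reservoir 0.59 [0.5837 0.264  0.1439] [313. 296.]
  sil 0.81 encl [0.5793 0.2641] R 0.0368 ell [580.6 263.6  61.3  73.9]
```

```bash
python3 -m inch '[[[-1,-2,2,40,0],[-1,0,0,40,0],[-1,0,0,30,0],[-1,0,0,15,0],[-1,0,0,0,0]]]'; python3 -m inch '[[[-1,0,0,8,0],[-1,0,0,4,0],[-1,0,0,4,0],[-1,0,0,1,0],[-1,0,0,0,0]]]'
```

```text
clock: 8.7
eef_pos: [0.5889, 0.2626, 0.2047]
eef_rot: [-3.141, -0.003, 3.141]
wrist_force: [-0.3, 0.5, -0.9]
gripper_width: 0.0617
clock: 9.2
eef_pos: [0.589, 0.2635, 0.1895]
eef_rot: [3.142, 0.0, -3.141]
wrist_force: [-0.1, -0.3, -1.2]
gripper_width: 0.0617
```

```bash
python3 -m inch '[[[-1,0,1,1,0],[-1,0,0,0,0]]]'; python3 -m inch '[[[-1,0,0,1,0],[-1,0,0,0,0],[-1,0,0,0,0]]]'
```

```text
clock: 9.4
eef_pos: [0.5891, 0.2645, 0.1889]
eef_rot: [-3.141, 0.001, -3.141]
wrist_force: [-0.1, -1.2, 3.3]
gripper_width: 0.0619
clock: 9.7
eef_pos: [0.5891, 0.2646, 0.1888]
eef_rot: [-3.141, 0.001, -3.141]
wrist_force: [-3.7, -2.4, 10.4]
gripper_width: 0.0622
```

```bash
python3 -m inch '[[[-1,0,0,1,0],[-1,0,0,0,0],[-1,0,0,0,0]]]'
```

```text
clock: 10.0
eef_pos: [0.5891, 0.2646, 0.1888]
eef_rot: [-3.141, 0.001, -3.141]
wrist_force: [-7.9, -3.2, 17.5]
gripper_width: 0.0621
```

Contact came at 0.1888, exactly where expected. Releasing and backing off for a look.

```bash
python3 -m inch '[[[-1,0,0,-2,0],[1,0,0,0,0],[1,0,0,0,0],[1,0,0,0,0],[1,0,0,-10,0]]]'; python3 -m inch '[[[1,0,0,-40,0],[1,20,0,-40,0],[1,20,0,-40,0],[1,0,0,0,0],[1,0,0,0,0]]]'
python3 - <<'E'
from h import *
c=look([("reservoir",.041),("round_saucer",.009)],"w4")
E
```

```text
clock: 10.5
eef_pos: [0.5886, 0.2644, 0.1972]
eef_rot: [-3.141, -0.003, -3.141]
wrist_force: [0.2, -0.8, 0.3]
gripper_width: 0.0856
clock: 11.0
eef_pos: [0.5487, 0.2646, 0.3197]
eef_rot: [3.141, 0.002, -3.141]
wrist_force: [0.8, -1.0, -0.2]
gripper_width: 0.0852
eef [0.5489 0.2645 0.3183] [-3.142 -0.    -3.141] w 0.0856 t 11.05 F [ 0.   0.4 -0.3]
reservoir 0.81 [0.587  0.264  0.0045] [312. 268.]
  sil 0.88 encl [0.5841 0.2643] R 0.0373 ell [584.8 264.9  63.5  74.2]
round_saucer 0.62 [ 0.5841  0.4036 -0.0031] [477. 261.]
  sil 0.94 encl [0.5883 0.2649] R 0.0457 ell [588.2 264.8  89.7  90.7]
  sil 0.56 encl [0.5853 0.4055] R 0.0468 ell [584.8 406.1  90.8  92.9]
```

View pics/w4.png

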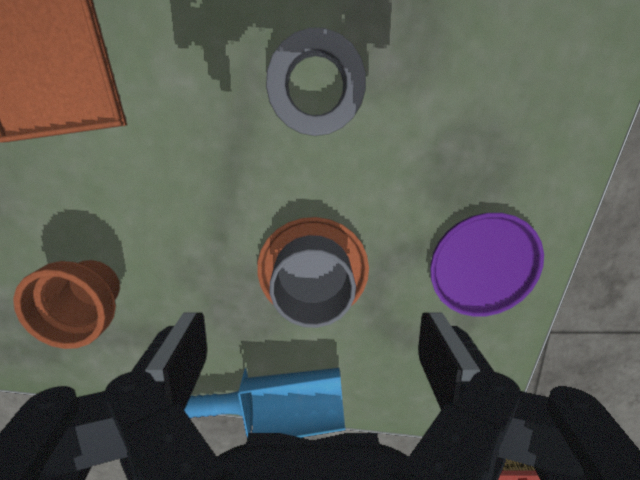

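The reservoir stands flat and centred in the terracotta saucer, rim near (313,285). Next, the liner pot.

```bash
python3 -m inch '[[[1,5,-45,0,0],[1,5,-45,0,0],[1,5,-45,0,0],[1,5,-45,0,0],[1,0,-5,0,0]]]'|head -2;  python3 -m inch '[[[1,0,0,0,0],[1,0,0,0,0]]]'|head -2
python3 - <<'E'
from h import *
c=look([("liner_pot",.047)],"w5")
d=r.silhouettes("liner_pot",c)[0]["region"]; ys,xs=np.nonzero(d); b=ys.max()
print(b,xs.min(),xs.max(),ray(c,(312,b+.5),.048)[0]-.033, [ray(c,(x,b-40),.048)[1] for x in (xs.min()-.5,xs.max()+.5)])
E
```

```text
clock: 11.75
eef_pos: [0.5289, 0.0757, 0.3178]
clock: 11.95
eef_pos: [0.5291, 0.0803, 0.318]
eef [0.5291 0.0806 0.318 ] [ 3.141 -0.    -3.14 ] w 0.0853 t 12.0 F [0.2 0.4 0.1]
liner_pot 0.62 [0.6057 0.0778 0.0014] [310. 309.]
  sil 0.84 encl [0.5979 0.0808] R 0.0379 ell [599.1  79.5  64.3  75.2]
372 269 355 0.6018748731510294 [np.float64(0.04770314153443338), np.float64(0.11199134268063814)]
```

```bash
python3 -m inch '[[[1,-40,-1,10,0],[1,-34,0,20,0],[1,0,0,40,0],[1,0,0,30,0],[1,0,0,20,0]]]' | head -2;python3 -m inch '[[[1,0,0,0,0],[-1,0,0,0,0],[-1,0,0,0,0],[-1,0,0,0,0],[-1,0,0,0,0]]]';python3 -m inch '[[[-1,0,0,0,0],[-1,0,0,-20,0],[-1,0,0,-40,0],[-1,0,0,-40,0],[-1,0,0,0,0]]]'
python3 - <<'E'
from h import *
c=look([("liner_pot",.148)],"w6")
E
```

```text
clock: 12.65
eef_pos: [0.6025, 0.0793, 0.1956]
clock: 13.15
eef_pos: [0.6035, 0.0787, 0.2006]
eef_rot: [-3.142, 0.004, -3.141]
wrist_force: [0.6, 1.8, 6.7]
gripper_width: 0.0641
clock: 13.65
eef_pos: [0.6037, 0.0786, 0.3049]
eef_rot: [-3.141, 0.011, -3.141]
wrist_force: [-0.1, -0.1, -1.3]
gripper_width: 0.0643
eef [0.6032 0.0786 0.3016] [-3.141  0.006 -3.141] w 0.0644 t 13.7 F [-0.2  0.4 -1.9]
liner_pot 0.9 [0.6045 0.0748 0.1061] [305. 286.]
  sil 0.73 encl [0.6044 0.0781] R 0.0369 ell [605.   78.2  66.9  74.1]
```

View pics/w6.png

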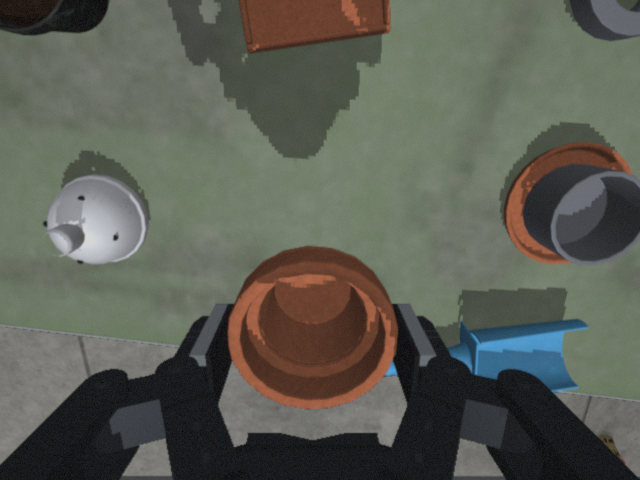

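The pot is held level, with the reservoir in the saucer at the right edge (575,215). Moving above it.

```bash
python3 -m inch '[[[-1,4,45,0,0],[-1,4,45,0,0],[-1,4,45,0,0],[-1,3,40,0,0],[-1,0,11,20,0]]]'|head -2;  python3 -m inch '[[[-1,0,0,20,0],[-1,0,0,0,0],[-1,0,0,0,0]]]'
python3 - <<'E'
from h import *
c=look([("reservoir",.041),("liner_pot",.108)],"w7")
E
```

```text
clock: 14.3
eef_pos: [0.5871, 0.2684, 0.2788]
clock: 14.6
eef_pos: [0.588, 0.2643, 0.2577]
eef_rot: [-3.141, -0.002, 3.141]
wrist_force: [-0.4, 0.2, -0.4]
gripper_width: 0.0644
eef [0.5882 0.2642 0.2586] [-3.142  0.     3.141] w 0.064 t 14.65 F [ 0.4  0.2 -1.3]
reservoir 0.62 [0.5877 0.263  0.0056] [311. 252.]
  sil 0.96 encl [0.5803 0.2646] R 0.0306 ell [589.  264.5  61.5  78.5]
liner_pot 0.58 [0.5897 0.2617 0.0549] [308. 289.]
  sil 0.66 encl [0.5818 0.2646] R 0.0345 ell [582.3 264.   62.9  68.7]
```

View pics/w7.png

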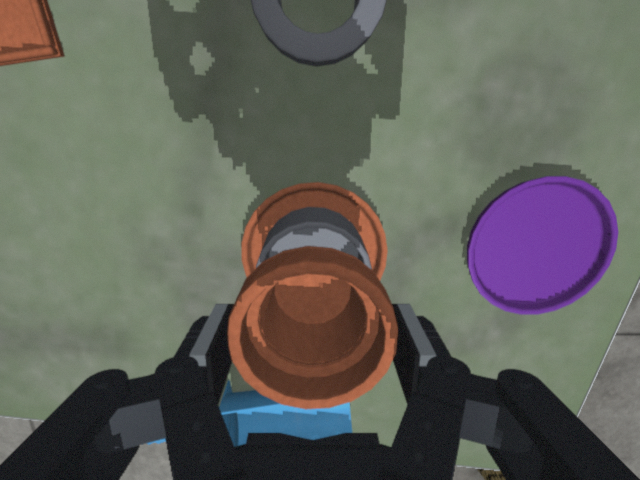

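Pot and reservoir are aligned, with centres near columns 313 and 315. Lowering.

```bash
python3 -m inch '[[[-1,0,0,15,0],[-1,0,0,15,0],[-1,0,0,8,0],[-1,0,0,4,0],[-1,0,0,0,0]]]'; python3 -m inch '[[[-1,0,0,3,0],[-1,0,0,1,0],[-1,0,0,1,0],[-1,0,0,0,0],[-1,0,0,0,0]]]'
```

```text
clock: 15.35
eef_pos: [0.5879, 0.2645, 0.2155]
eef_rot: [-3.141, -0.001, -3.141]
wrist_force: [-0.4, 1.1, -1.3]
gripper_width: 0.0644
clock: 15.85
eef_pos: [0.5879, 0.2646, 0.2126]
eef_rot: [-3.142, 0.001, -3.141]
wrist_force: [-3.7, -0.9, 7.0]
gripper_width: 0.0639
```

```bash
python3 -m inch '[[[-1,0,0,-1,0],[1,0,0,0,0],[1,0,0,0,0],[1,0,0,0,0],[1,0,0,-10,0]]]'|tail -3; python3 -m inch '[[[1,0,0,-40,0],[1,35,0,-40,0],[1,45,0,0,0],[1,45,0,0,0],[1,45,0,0,0]]]'|head -2; python3 -m inch '[[[1,0,0,0,0],[1,0,0,0,0]]]'|head -2
python3 - <<'E'
from h import *
c=look([("liner_pot",.059),("ring_collar",.022)],"w8")
E
```

```text
eef_rot: [-3.141, -0.003, -3.141]
wrist_force: [0.8, -0.2, -0.0]
gripper_width: 0.0851
clock: 16.85
eef_pos: [0.4182, 0.2643, 0.3008]
clock: 17.05
eef_pos: [0.4197, 0.2647, 0.3011]
eef [0.4206 0.2646 0.3009] [ 3.141e+00  2.000e-03 -3.141e+00] w 0.0853 t 17.1 F [ 1.   0.2 -0.4]
liner_pot 0.98 [0.5898 0.2646 0.0104] [312. 417.]
  sil 0.71 encl [0.5546 0.2646] R 0.0251 ell [551.8 264.5  21.7  49. ]
  sil 0.88 encl [0.4472 0.2667] R 0.0354 ell [447.3 266.9  65.2  70.9]
```

View pics/w8.png

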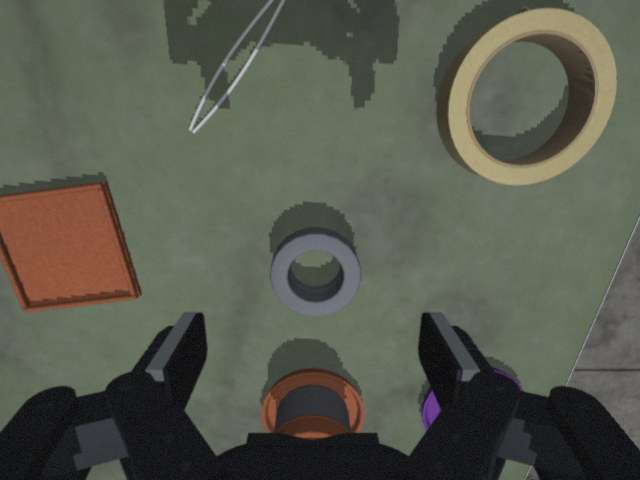

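The ring is at (315,272) and the seated pot is partly visible at (312,405). Grasping the ring.

```bash
python3 -m inch '[[[1,-27,2,10,0],[1,0,0,40,0],[1,0,0,40,0],[1,0,0,20,0],[1,0,0,10,0]]]' | head -2;python3 -m inch '[[[1,0,0,0,0],[-1,0,0,0,0],[-1,0,0,0,0],[-1,0,0,0,0],[-1,0,0,0,0]]]';python3 -m inch '[[[-1,0,0,0,0],[-1,0,0,-20,0],[-1,0,0,-40,0],[-1,0,0,-40,0],[-1,0,0,0,0]]]'; python3 -m inch '[[[-1,0,0,-20,0],[-1,0,0,0,0]]]'
python3 - <<'E'
from h import *
c=look([("ring_collar",.14)],"w9")
E
```

```text
clock: 17.8
eef_pos: [0.4471, 0.2662, 0.1779]
clock: 18.3
eef_pos: [0.4475, 0.2666, 0.1821]
eef_rot: [3.141, 0.003, -3.141]
wrist_force: [-2.9, -1.6, 10.0]
gripper_width: 0.0636
clock: 18.8
eef_pos: [0.4479, 0.2669, 0.286]
eef_rot: [3.138, 0.011, -3.141]
wrist_force: [0.1, -0.3, -0.6]
gripper_width: 0.0638
clock: 19.0
eef_pos: [0.4473, 0.2666, 0.3022]
eef_rot: [3.14, 0.005, -3.141]
wrist_force: [0.5, 0.7, -1.2]
gripper_width: 0.0637
eef [0.447  0.2665 0.3007] [ 3.141e+00  2.000e-03 -3.141e+00] w 0.0639 t 19.05 F [ 0.2 -0.2 -1.7]
  sil 0.67 encl [0.4486 0.2669] R 0.037 ell [449.1 266.6  66.9  74. ]
```

View pics/w9.png

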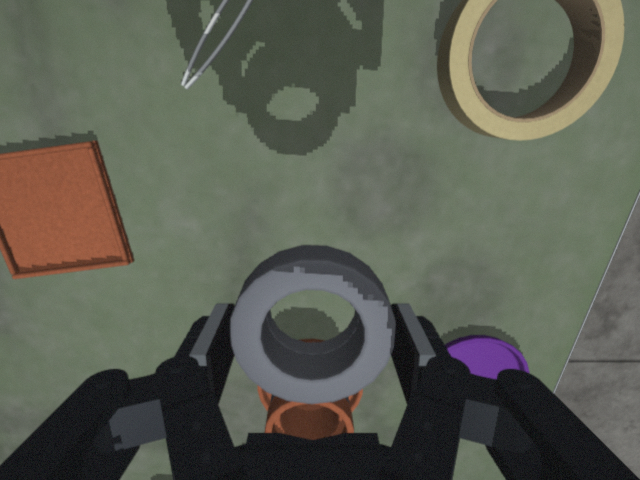

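The ring is held level. Carrying it over the pot.

```bash
python3 -m inch '[[[-1,-45,-2,0,0],[-1,-45,0,0,0],[-1,-40,0,0,0],[-1,-11,0,0,0],[-1,0,0,20,0]]]'|head -2;  python3 -m inch '[[[-1,0,0,20,0],[-1,0,0,0,0],[-1,0,0,0,0]]]'
python3 - <<'E'
from h import *
c=look([("liner_pot",.059),("ring_collar",.10)],"w10")
E
```

```text
clock: 19.65
eef_pos: [0.5898, 0.2641, 0.28]
clock: 19.95
eef_pos: [0.588, 0.2645, 0.2596]
eef_rot: [-3.141, -0.001, -3.141]
wrist_force: [0.1, 0.1, -0.5]
gripper_width: 0.0643
eef [0.5882 0.2646 0.2605] [ 3.141e+00  1.000e-03 -3.141e+00] w 0.0638 t 20.0 F [ 0.1 -0.2 -0.1]
liner_pot 0.78 [0.5895 0.2636 0.0104] [311. 256.]
  sil 0.58 encl [0.6015 0.2645] R 0.0217 ell [604.  264.5  30.2  42.8]
  sil 0.85 encl [0.5868 0.2648] R 0.0364 ell [587.2 264.2  65.7  72.6]
```

View pics/w10.png

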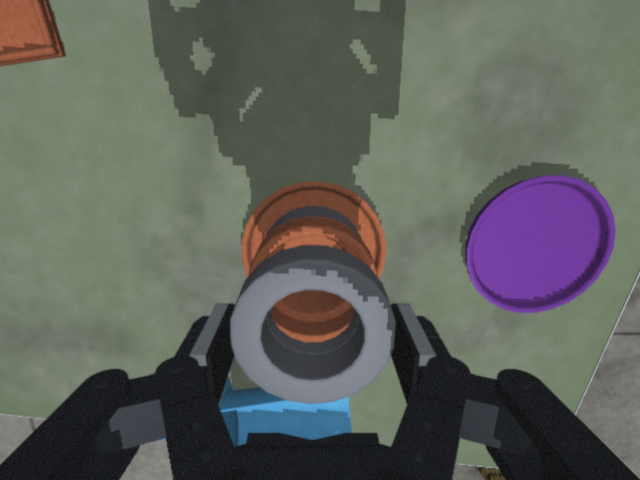

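```bash
python3 -m inch '[[[-1,-0.5,0,10,0],[-1,0,0,8,0],[-1,0,0,4,0],[-1,0,0,0,0]]]'; python3 -m inch '[[[-1,0,0,2,0],[-1,0,0,1,0],[-1,0,0,1,0],[-1,0,0,0,0],[-1,0,0,0,0]]]'
```

```text
clock: 20.6
eef_pos: [0.5884, 0.2645, 0.2368]
eef_rot: [-3.141, -0.002, -3.141]
wrist_force: [0.9, -0.6, -0.8]
gripper_width: 0.0637
clock: 21.1
eef_pos: [0.5886, 0.2645, 0.2343]
eef_rot: [3.141, 0.001, -3.141]
wrist_force: [-1.4, -0.2, 2.1]
gripper_width: 0.0641
```

```bash
python3 -m inch '[[[-1,0,0,1,0],[-1,0,0,0,0],[-1,0,0,0,0]]]'
```

```text
clock: 21.4
eef_pos: [0.5886, 0.2646, 0.2342]
eef_rot: [3.141, 0.001, -3.141]
wrist_force: [-3.4, -1.6, 8.8]
gripper_width: 0.0639
```

Seated at 0.2342, against 0.234 predicted. Releasing; the cover is next.

```bash
python3 -m inch '[[[-1,0,0,-1,0],[1,0,0,0,0],[1,0,0,0,0],[1,0,0,0,0],[1,0,0,-10,0]]]'|tail -3; python3 -m inch '[[[1,0,0,-40,0],[1,25,0,-40,0],[1,20,0,-10,0],[1,0,0,0,0],[1,0,0,0,0]]]'|head -2
python3 - <<'E'
from h import *
c=look([("ring_collar",.077),("liner_pot",.059)])
E
python3 -m inch '[[[1,0,-45,0,0],[1,0,-45,0,0],[1,0,-45,0,0],[1,0,-45,0,0],[1,0,-45,0,0]]]'|head -2
python3 -m inch '[[[1,5,-45,0,0],[1,5,-45,0,0],[1,0,-27,0,0],[1,0,0,0,0],[1,0,0,0,0]]]'|head -2
python3 - <<'E'
from h import *
c=look([("cover",.009)],"w11")
E
```

```text
eef_rot: [-3.141, -0.003, -3.141]
wrist_force: [-1.0, 0.6, 0.5]
gripper_width: 0.0852
clock: 22.4
eef_pos: [0.5436, 0.2645, 0.3343]
eef [0.5439 0.2644 0.3335] [-3.141e+00 -1.000e-03 -3.142e+00] w 0.0853 t 22.45 F [ 0.1 -0.   0.1]
  sil 0.88 encl [0.5859 0.2642] R 0.0358 ell [586.1 264.3  65.8  72. ]
liner_pot 0.62 [0.5887 0.2632 0.0125] [311. 273.]
  sil 0.87 encl [0.5902 0.2647] R 0.0186 ell [590.7 264.4  27.4  36.2]
clock: 23.15
eef_pos: [0.5436, 0.0376, 0.3336]
clock: 23.65
eef_pos: [0.5337, -0.0778, 0.3335]
eef [ 0.5337 -0.077   0.3336] [ 3.141e+00 -1.000e-03 -3.141e+00] w 0.0854 t 23.7 F [-0.2 -0.5  0.5]
cover 0.63 [ 0.603  -0.0801 -0.    ] [310. 292.]
  sil 0.73 encl [ 0.6022 -0.0759] R 0.0368 ell [601.3 -77.   65.   72.6]
```

View pics/w11.png

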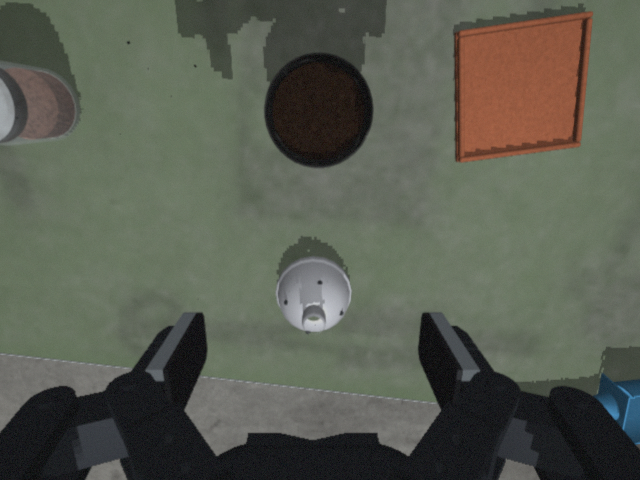

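The cover is at (313,295), knob top about (314,317). The filled pot at (318,110) is clear. Locating the knob precisely.

Run:
```python
from h import *
c=r.capture("wrist"); save(c,"w12",(263,240,363,350),5.4)
for v in (314,317,320): print(v,ray(c,(314,v),.062))
d=r.silhouettes("cover",c)[0]["region"]; ys,xs=np.nonzero(d)
print(ys.min(),ys.max(),xs.min(),xs.max(),"near edge ctr",ray(c,(313,ys.min()-.5),.012)[0]+.033,[ray(c,(x,294),.012)[1] for x in (xs.min()-.5,xs.max()+.5)])
```

```text
314 [ 0.58962986 -0.07541225  0.062     ]
317 [ 0.59211868 -0.07540722  0.062     ]
320 [ 0.59462203 -0.07540216  0.062     ]
257 333 275 349 near edge ctr 0.5969113487574128 [np.float64(-0.10938309394896412), np.float64(-0.044395824015827784)]
```

View pics/w12.png

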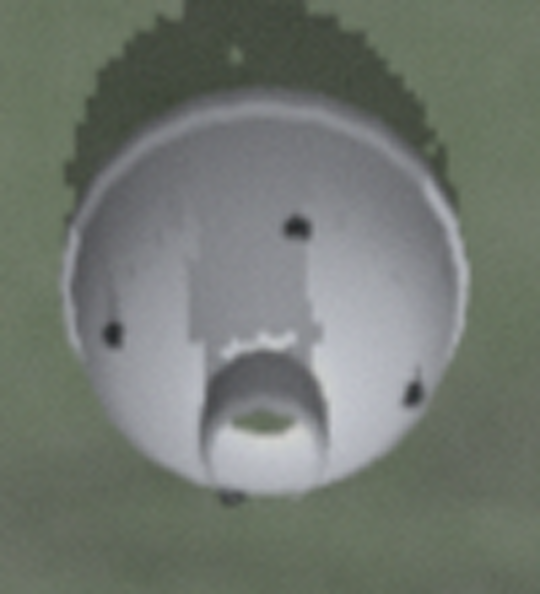

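```bash
python3 -m inch '[[[1,-40,0,10,0],[1,-22,0,20,0],[1,0,0,30,0],[1,0,0,0,0],[1,0,0,0,0]]]'|head -2
python3 - <<'E'
from h import *
c=look([("cover",.009)]); save(c,"w13",(212,200,412,350),4)
for z,R in((.062,.009),(.012,.033)):
  for x in (.594,.597,.600): print(z,x,proj(c,(x,-.077,z)),proj(c,(x+R,-.077,z)),proj(c,(x-R,-.077,z)))
E
```

```text
clock: 24.4
eef_pos: [0.5956, -0.0771, 0.2745]
eef [ 0.5957 -0.0772  0.2754] [-3.141e+00  2.000e-03 -3.141e+00] w 0.0852 t 24.45 F [-0.3 -0.9 -0.4]
cover 0.93 [ 5.995e-01 -7.590e-02  5.000e-04] [314. 246.]
  sil 0.6 encl [ 0.6012 -0.077 ] R 0.0361 ell [600.4 -77.2  65.7  71.1]
0.062 0.594 [313. 275.] [313. 290.] [313. 259.]
0.062 0.597 [313. 280.] [313. 295.] [313. 264.]
0.062 0.6 [313. 285.] [313. 300.] [313. 270.]
0.012 0.594 [313. 244.] [313. 289.] [313. 195.]
0.012 0.597 [313. 248.] [313. 293.] [313. 199.]
0.012 0.6 [313. 253.] [313. 297.] [313. 204.]
```

View pics/w13.png

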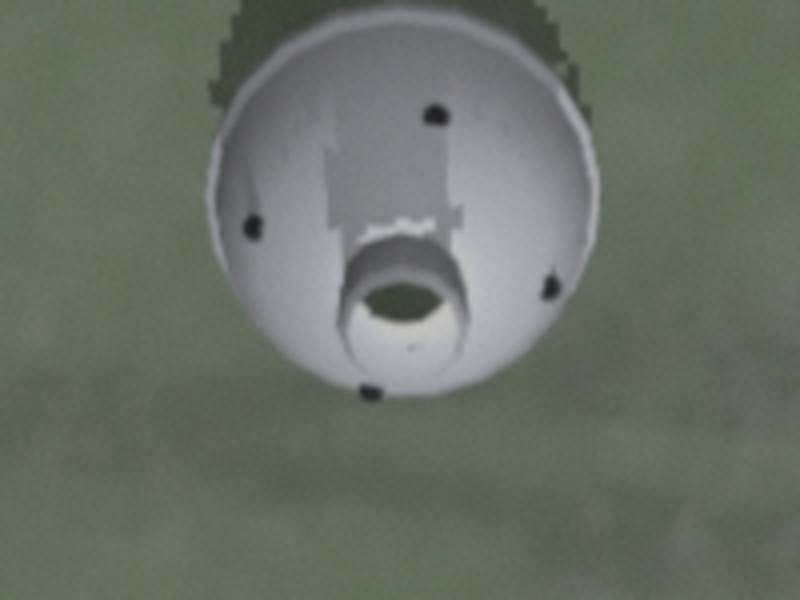

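The knob centre is near crop (404,325), i.e. pixel (313,281), giving x≈0.597, and the flange edge gives 0.598. Grasping.

```bash
python3 -m inch '[[[1,-1.5,0,30,0],[1,0,0,20,0],[1,0,0,5,0],[-1,0,0,0,0],[-1,0,0,0,0]]]'|head -2;python3 -m inch '[[[-1,0,0,0,0],[-1,0,0,0,0],[-1,0,0,0,0],[-1,0,0,0,0],[-1,0,0,0,0]]]';python3 -m inch '[[[-1,0,0,0,0],[-1,0,0,0,0],[-1,0,0,0,0]]]'
```

```text
clock: 25.05
eef_pos: [0.5974, -0.0776, 0.2206]
clock: 25.55
eef_pos: [0.5973, -0.0774, 0.2197]
eef_rot: [-3.141, 0.001, -3.141]
wrist_force: [-1.6, 0.8, 6.0]
gripper_width: 0.0152
clock: 25.85
eef_pos: [0.5973, -0.0774, 0.2197]
eef_rot: [-3.141, 0.001, -3.141]
wrist_force: [0.5, -0.1, 6.3]
gripper_width: 0.0154
```

```bash
python3 -m inch '[[[-1,0,0,-20,0],[-1,0,0,-35,0],[-1,0,10,-45,0],[-1,2,40,-25,0],[-1,2,45,0,0]]]'|head -2;python3 -m inch '[[[-1,2,45,0,0],[-1,2,45,0,0],[-1,0.5,45,0,0],[-1,0,45,0,0],[-1,0,40,0,0]]]'|head -2;python3 -m inch '[[[-1,0,27,0,0],[-1,0,0,0,0],[-1,0,0,0,0]]]'
python3 - <<'E'
from h import *
c=look([("cover",.137),("ring_collar",.077)],"w14")
s=r.capture("scene")
for n in("cover","ring_collar"): print([ (x["p"],x["at"]) for x in r.pinpoint(n,s)[:1]])
E
```

```text
clock: 26.35
eef_pos: [0.5933, 0.0177, 0.3479]
clock: 26.85
eef_pos: [0.5881, 0.2396, 0.3437]
clock: 27.15
eef_pos: [0.5884, 0.2646, 0.3435]
eef_rot: [-3.141, -0.001, -3.141]
wrist_force: [0.2, -0.4, -0.5]
gripper_width: 0.0151
eef [0.5886 0.2639 0.3436] [-3.141e+00 -1.000e-03  3.141e+00] w 0.0151 t 27.2 F [ 1.3  0.8 -0.7]
cover 0.74 [0.5899 0.2646 0.1239] [313. 275.]
  sil 0.84 encl [0.592  0.2644] R 0.0373 ell [590.8 264.4  64.5  73. ]
  sil 0.71 encl [0.5832 0.2646] R 0.0321 ell [587.3 264.7  63.6  69.1]
[(0.65, [0.587, 0.2668, 0.1265])]
[(0.53, [0.5857, 0.2645, 0.0497])]
```

View pics/w14.png

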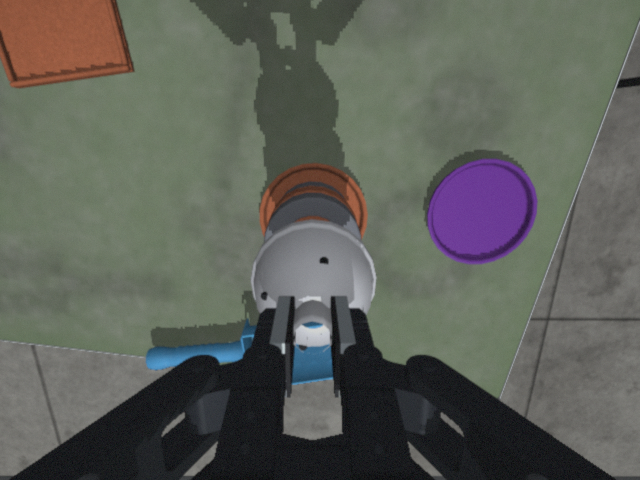

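The cover hangs level over the stack, aligned near column 314. Lowering.

```bash
python3 -m inch '[[[-1,0,0,25,0],[-1,0,0,14,0],[-1,0,0,5,0],[-1,0,0,2,0],[-1,0,0,0,0]]]'; python3 -m inch '[[[-1,0,0,3,0],[-1,0,0,2,0],[-1,0,0,1,0],[-1,0,0,0,0],[-1,0,0,0,0]]]'
```

```text
clock: 28.05
eef_pos: [0.5886, 0.2645, 0.2984]
eef_rot: [3.141, 0.001, -3.141]
wrist_force: [0.6, 0.6, -0.6]
gripper_width: 0.0149
clock: 28.55
eef_pos: [0.5885, 0.2645, 0.292]
eef_rot: [-3.142, 0.0, -3.141]
wrist_force: [-0.6, -1.1, -0.8]
gripper_width: 0.0147
```

```bash
python3 -m inch '[[[-1,0,0,1,0],[-1,0,0,0,0],[-1,0,0,0,0]]]'; python3 -m inch '[[[-1,0,0,1,0],[-1,0,0,0,0],[-1,0,0,0,0]]]'
```

```text
clock: 28.85
eef_pos: [0.5886, 0.2646, 0.2917]
eef_rot: [3.141, 0.001, -3.141]
wrist_force: [-1.7, 0.3, 5.4]
gripper_width: 0.0148
clock: 29.15
eef_pos: [0.5886, 0.2646, 0.2917]
eef_rot: [3.141, 0.002, -3.141]
wrist_force: [-2.6, 0.3, 11.1]
gripper_width: 0.015
```

```bash
python3 -m inch '[[[-1,0,0,-1.5,0],[1,0,0,0,0],[1,0,0,0,0],[1,0,0,0,0],[1,0,0,0,0]]]'; python3 -m inch '[[[1,0,0,-10,0],[1,0,0,-40,0],[1,30,0,-40,0],[1,45,0,0,0],[1,45,0,0,0]]]'; python3 -m inch '[[[1,40,0,0,0],[1,0,0,0,0],[1,0,0,0,0]]]'
python3 - <<'E'
from h import *
s=r.capture("scene"); t=r.capture("top"); w=r.capture("wrist")
for n,z in(("reservoir",.004),("liner_pot",.012),("ring_collar",.052),("cover",.072),("filled_pot",0),("jar",0)):
    print(n,z,[(round(x["p"],2),np.round(x["at"],3)) for c in (s,t,w) for x in r.pinpoint(n,c)[:1]])
def cr(c,b): x0,y0,x1,y1=b; return cv2.resize(c["color"][y0:y1,x0:x1,::-1],(400,400),interpolation=cv2.INTER_CUBIC)
cv2.imwrite("pics/fin.png",np.hstack([cr(s,(280,110,370,200)),cr(w,(112,60,532,480))]))
E
```

```text
clock: 29.65
eef_pos: [0.5885, 0.2645, 0.2912]
eef_rot: [-3.141, -0.0, -3.141]
wrist_force: [-0.2, -0.3, -0.4]
gripper_width: 0.0725
clock: 30.15
eef_pos: [0.467, 0.2642, 0.383]
eef_rot: [3.141, 0.003, 3.141]
wrist_force: [-0.4, 0.2, -0.0]
gripper_width: 0.0854
clock: 30.45
eef_pos: [0.4282, 0.2646, 0.3826]
eef_rot: [3.141, 0.002, -3.141]
wrist_force: [-0.0, -0.7, 0.5]
gripper_width: 0.0853
reservoir 0.004 [(0.65, array([0.587, 0.267, 0.005])), (0.69, array([0.595, 0.262, 0.002])), (0.95, array([0.588, 0.266, 0.004]))]
liner_pot 0.012 [(0.51, array([0.586, 0.263, 0.011])), (0.53, array([0.586, 0.266, 0.012]))]
ring_collar 0.052 [(0.41, array([0.588, 0.263, 0.055])), (0.48, array([0.591, 0.264, 0.05 ])), (0.58, array([0.591, 0.265, 0.051]))]
cover 0.072 [(0.56, array([0.588, 0.262, 0.072])), (0.71, array([0.588, 0.264, 0.076])), (0.63, array([0.589, 0.264, 0.074]))]
filled_pot 0 [(0.69, array([ 0.449, -0.076,  0.   ])), (0.95, array([ 0.446, -0.074, -0.002]))]
jar 0 [(0.66, array([ 0.443, -0.277, -0.002])), (0.72, array([ 0.446, -0.278,  0.002]))]
```

I've reached the picture limit, but the network heights from the three cameras match the expected stack (0.004 / 0.012 / 0.052 / 0.072), and so do the contact heights. Handing in.

```bash
python3 -c "
from plant import r
print(r.finish_job())"
```

```text
the job is handed in; nothing more can be done
None
```

I built the planter in the round terracotta saucer from the bottom up: reservoir, liner pot, ring collar, then cover. I let go of each part before fetching the next, and handed in at about 31 s with the arm clear and the gripper open.

- **Seating:** each part touched down within about 0.2 mm of the height worked out for a full seat (TCP heights 0.1888, 0.2126, 0.2342 and 0.2917 m). Contact forces stayed under about 20 N.
- **Final position check:** the cameras found the four parts stacked at about (0.588, 0.265) m. Their heights were within 4 mm of the expected 4, 12, 52 and 72 mm, which is the networks' accuracy.
- **Bystanders:** the soil-filled pot and the seed jar are where they started, to within that same accuracy.
- **What disagreed or was missing:** the top camera put the mostly hidden reservoir about 7 mm off in x, while the other two cameras agreed with each other. One camera did not report the liner pot.
- **Not checked by eye:** I reached the picture limit, so I couldn't view the final image. That the finished stack is level rests on the contact and network heights alone.

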